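# Hang the rinsed studio cups to drain in reverse order

### The job

Move the four rinsed cups from the wooden wash tray to the draining rack and hang each one mouth-down on its own slanted peg, fully seated so that it drains, in the reverse order of the row: the cup that stood nearest the robot goes on the farthest peg, and so on, so that the farthest goes on the nearest. The colour tiles on the tray still show where each cup stood. They are ceramic: lower each one gently until it rests on its peg, never drop one.

Things in the scene. Friction and masses are not known exactly. Their poses are not given: they have to be found in the camera images.
- cup_white: loose white ceramic cup standing mouth-down, closed end up (with a thin bare-clay ring on it): straight round tube, 62 mm outer diameter, 75 mm high, wall 3.5 mm, closed end 8 mm thick, so 67 mm deep inside; about 0.2 kg. Origin: centre of the mouth (its lower rim); z points to the closed end. Its yaw means nothing
- cup_blue: loose blue ceramic cup standing mouth-down, closed end up (with a thin bare-clay ring on it): straight round tube, 62 mm outer diameter, 75 mm high, wall 3.5 mm, closed end 8 mm thick, so 67 mm deep inside; about 0.2 kg. Origin: centre of the mouth (its lower rim); z points to the closed end. Its yaw means nothing
- cup_red: loose red ceramic cup standing mouth-down, closed end up (with a thin bare-clay ring on it): straight round tube, 62 mm outer diameter, 75 mm high, wall 3.5 mm, closed end 8 mm thick, so 67 mm deep inside; about 0.2 kg. Origin: centre of the mouth (its lower rim); z points to the closed end. Its yaw means nothing
- cup_green: loose green ceramic cup standing mouth-down, closed end up (with a thin bare-clay ring on it): straight round tube, 62 mm outer diameter, 75 mm high, wall 3.5 mm, closed end 8 mm thick, so 67 mm deep inside; about 0.2 kg. Origin: centre of the mouth (its lower rim); z points to the closed end. Its yaw means nothing
- tile_white: white glazed colour tile, 36 x 36 x 6 mm, fixed on the tray beside the white cup's starting place (the cup starts 66 mm from it across the tray, to the tray's -y). It stays there and still shows where that cup stood. Origin: centre of its underside
- tile_blue: blue glazed colour tile, 36 x 36 x 6 mm, fixed on the tray beside the blue cup's starting place (the cup starts 66 mm from it across the tray, to the tray's -y). It stays there and still shows where that cup stood. Origin: centre of its underside
- tile_red: red glazed colour tile, 36 x 36 x 6 mm, fixed on the tray beside the red cup's starting place (the cup starts 66 mm from it across the tray, to the tray's -y). It stays there and still shows where that cup stood. Origin: centre of its underside
- tile_green: green glazed colour tile, 36 x 36 x 6 mm, fixed on the tray beside the green cup's starting place (the cup starts 66 mm from it across the tray, to the tray's -y). It stays there and still shows where that cup stood. Origin: centre of its underside
- tray: fixed wooden wash tray, 350 x 150 mm, deck 10 mm high, lip 16 mm. Origin: centre of underside. x runs along the row, roughly away from the robot (within 0.3 rad). Cups start at x = -114, -38, 38, 114 mm (within 4 mm), y = -22 mm; tiles at the same x, y = 44 mm. It is left or right of the robot, the rack on the other side
- rack: fixed aluminium rack, 360 x 110 mm, deck 15 mm high. Origin: centre of underside; x runs along the row, roughly away from the robot (within 0.3 rad). 4 pegs, 8 mm thick, foot at x = -114, -38, 38, 114, y = -10 mm, leaning 12 deg to +y; flat black cap on top, 32 mm wide, top centre at y = 9.8, z = 107.9 mm. A seated cup's closed end lies flat on the cap, mouth centre near y = -4, z = 42 mm
There are look-alikes about, which are no part of the job. Leave any yellow look-alike of the cup_red alone.

How it is judged:
At the end, for the whole second after the job is handed in: Each cup hangs on the peg opposite in order to its tile (place 1 to peg 4, 2 to 3, 3 to 2, 4 to 1): mouth centre within 22 mm along and 26 mm across the row of the centred seat, at most 10 mm low or 16 mm high, axis within 0.42 rad of vertical, at rest (20 mm/s, 0.2 rad/s) (((x of tile_white in the frame of tray between -0.134 and -0.094 m and x of cup_white in the frame of rack between 0.092 and 0.136 m) or (x of tile_white in the frame of tray between -0.058 and -0.018 m and x of cup_white in the frame of rack between 0.016 and 0.06 m) or (x of tile_white in the frame of tray between 0.018 and 0.058 m and x of cup_white in the frame of rack between -0.06 and -0.016 m) or (x of tile_white in the frame of tray between 0.094 and 0.134 m and x of cup_white in the frame of rack between -0.136 and -0.092 m)) and y of cup_white in the frame of rack between -0.0302 and 0.0218 m and z of cup_white in the frame of rack between 0.0324 and 0.0584 m and angle between each of cup_white, cup_blue, cup_red, cup_green's own z axis and vertical below 0.42 rad and linear speed of each of cup_white, cup_blue, cup_red, cup_green below 0.02 m/s and angular speed of each of cup_white, cup_blue, cup_red, cup_green below 0.2 rad/s and ((x of tile_blue in the frame of tray between -0.134 and -0.094 m and x of cup_blue in the frame of rack between 0.092 and 0.136 m) or (x of tile_blue in the frame of tray between -0.058 and -0.018 m and x of cup_blue in the frame of rack between 0.016 and 0.06 m) or (x of tile_blue in the frame of tray between 0.018 and 0.058 m and x of cup_blue in the frame of rack between -0.06 and -0.016 m) or (x of tile_blue in the frame of tray between 0.094 and 0.134 m and x of cup_blue in the frame of rack between -0.136 and -0.092 m)) and y of cup_blue in the frame of rack between -0.0302 and 0.0218 m and z of cup_blue in the frame of rack between 0.0324 and 0.0584 m and ((x of tile_red in the frame of tray between -0.134 and -0.094 m and x of cup_red in the frame of rack between 0.092 and 0.136 m) or (x of tile_red in the frame of tray between -0.058 and -0.018 m and x of cup_red in the frame of rack between 0.016 and 0.06 m) or (x of tile_red in the frame of tray between 0.018 and 0.058 m and x of cup_red in the frame of rack between -0.06 and -0.016 m) or (x of tile_red in the frame of tray between 0.094 and 0.134 m and x of cup_red in the frame of rack between -0.136 and -0.092 m)) and y of cup_red in the frame of rack between -0.0302 and 0.0218 m and z of cup_red in the frame of rack between 0.0324 and 0.0584 m and ((x of tile_green in the frame of tray between -0.134 and -0.094 m and x of cup_green in the frame of rack between 0.092 and 0.136 m) or (x of tile_green in the frame of tray between -0.058 and -0.018 m and x of cup_green in the frame of rack between 0.016 and 0.06 m) or (x of tile_green in the frame of tray between 0.018 and 0.058 m and x of cup_green in the frame of rack between -0.06 and -0.016 m) or (x of tile_green in the frame of tray between 0.094 and 0.134 m and x of cup_green in the frame of rack between -0.136 and -0.092 m)) and y of cup_green in the frame of rack between -0.0302 and 0.0218 m and z of cup_green in the frame of rack between 0.0324 and 0.0584 m); the robot touches nothing.
It fails at once if a cup is banged onto the rack (more than 60 N) (contact force between any of cup_white, cup_blue, cup_red, cup_green and rack above 60 N).
It fails at once if a cup is dropped (falls freely faster than 0.5 m/s, about 13 mm) ((contact force between cup_white and anything else below 0.05 N and linear speed of cup_white above 0.5 m/s) or (contact force between cup_blue and anything else below 0.05 N and linear speed of cup_blue above 0.5 m/s) or (contact force between cup_red and anything else below 0.05 N and linear speed of cup_red above 0.5 m/s) or (contact force between cup_green and anything else below 0.05 N and linear speed of cup_green above 0.5 m/s)).
It also fails if it takes over 136 s, if anything falls off the work surface, if the arm or the gripper's body presses on something with over 40 N, if the wrist force passes 120 N, or if a joint passes its speed limit or range.

### The arm

A 6-joint arm with a two-finger parallel gripper is mounted at the origin on the work surface. World frame = base frame: x ahead of the robot, y to its left, z up, the work surface at z = 0. Lengths are in m, angles in rad, forces in N, time in s.
With the tool pointing down it reaches from about 0.2 to 0.875 m from the base axis. Payload 3.4 kg.
Tool frame: the origin (TCP) lies between the finger pads; the fingertips stand 25 mm ahead of it and the grasp point (between the pads) lies 6 mm ahead of it (r.nose_length is the z of the fingertips in the tool frame, in m); z points along the fingers, y is the line along which they close (so a half turn about z gives the same grasp; the last joint's range is limited). The gripper opens to 94 mm and grips with 3 to 60 N. Pads are 16 mm wide; open, the fingers measure 119 mm over their backs; the gripper's body (75 mm by 177 mm) begins 78 mm behind the grasp point.
Start: joints at [1.115, 0.276, 1.505, -0, 1.361, -0.121], TCP at [0.189, 0.543, 0.209] pointing down, gripper open.
Joint ranges: [-2.89, 2.89], [-0.75, 2.08], [0.22, 2.7], [-1.18, 4.32], [0.11, 2.71], [-2.7, 2.7]. Speed limits (rad/s): [2.57, 2.57, 3.14, 3.14, 3.14, 3.14].

### API

Orientations are given as a unit quaternion [w, x, y, z].
In Python, from plant import r, gripper_to, inverse_kinematics, vision, models, telemetry gives the robot as it stands. Calls block until the motion is done:
- r.move_to(position, orientation): joint-space move of the TCP to a pose.
- r.move_l(position, rot=None, vel=0.15, guard=None): straight line of the TCP; rot=None keeps the orientation; vel is the mean speed in m/s. With guard (N) it stops when the force on the tool has changed by that much, and returns True; else False.
- r.movej(angles): joint-space move.
- gripper_to(opening, f_grip=None): finger opening in m; f_grip is the grip in N (None keeps the last); returns when the fingers have stopped.
- r.hold(seconds).
- inverse_kinematics(position, orientation): joint angles nearest the present ones, or None.
- vision.snapshot(name): name is "scene" or "top" or "wrist"; returns the picture (384x512x3 uint8, red, green, blue); there is no depth.
- vision.get_calibration(name): a dict with "fx", "fy", "cx", "cy" (pixels), "position" and "orientation" of the camera in the world. Camera axes: x right, y down, z forward; pixel columns grow to the right and rows downward; lengths in m; the calibration is good to about 2 mm. A picture is of the moment at which its call begins: read the wrist's pose just before it. get_calibration takes no time and is no camera call; for the wrist camera it gives the pose at the moment of the call.
A pose or a line that the arm cannot do raises r.PlanningError and nothing moves.
- r.sign_off(): hands the job in; it is judged then, once.
Trained networks look in the newest picture that a camera, given by its name, has taken for a name from the list of things; names that differ only in an ending like _2 or _b are one class to them, and where a whole thing is asked for, a point or a joint stands for the part that bears it (a point fixed in the world has none). Each returns a list of dicts, best first, with "score" (0 to 1); they miss things now and then, are a little off and sometimes report something else, mostly with a low value. They report only what shows in the picture. A call takes as long as a camera call. They do not tell look-alikes from the thing itself.
- models.boxes_of(thing, camera): "at" ([x, y, z] in m, in world coordinates, good to about 4 mm: the middle of the surface that is visible of it).
- models.regions_of(thing, camera): "pixels" (384x512 bool, what is visible of it).
- models.mark_of(thing, camera): "at" ([x, y, z] in m, in world coordinates, good to about 4 mm: a listed point, or the origin of a listed thing).
Readings, each from a call of its own:
- telemetry.current_t(): time.
- telemetry.current_joints(): joint angles.
- telemetry.current_dq(): joint speeds.
- telemetry.current_joint_efforts(): joint torques, N m.
- telemetry.current_ee_pos(): TCP position.
- telemetry.current_tool_rot(): TCP orientation.
- telemetry.current_wrist_force(): force on the tool from outside, world axes, zero at the start.
- telemetry.current_torque(): the same for the moment, N m.
- telemetry.current_opening(): finger opening in m.
- telemetry.current_finger_force(): force on a finger pad.
Only numpy, scipy, OpenCV 4.12 (cv2) and the standard library are available. Lean on these libraries where they do the work, as an engineer would, in place of code of your own. Each camera call takes 0.05 s, during which the arm holds its last target. There are 200 camera calls.

## Working session

There is one attempt and no reset: what is moved stays moved. The work goes in short steps, each a Python script; the robot and the scene stay as the last script left them, time stands still between calls to the robot, and variables do not carry over. Pictures are saved under pics/ and viewed, at most 14 in all, crops included, and the job is handed in when it is done.

```bash
mkdir -p pics; ls; python3 - <<'E'
from plant import r, vision, models, telemetry
import cv2, numpy as np
for c in ["top","scene"]:
    im=vision.snapshot(c); cv2.imwrite(f"pics/{c}0.png",im[:,:,::-1])
    k=vision.get_calibration(c); print(c,{a:np.round(b,3).tolist() for a,b in k.items()})
    for t in ["cup_white","cup_blue","cup_red","cup_green","tile_white","tile_blue","tile_red","tile_green","tray","rack"]:
        print(t,[(round(d["score"],2),np.round(d["at"],3).tolist()) for d in models.mark_of(t,c)[:3]])
print(telemetry.current_t(), telemetry.current_tool_rot())
E
```

```text
pics
top {'fx': 361.531, 'fy': 361.531, 'cx': 262.371, 'cy': 193.063, 'position': [0.359, 0.003, 0.789], 'orientation': [0.05, -0.695, 0.713, -0.072]}
cup_white [(0.68, [0.522, -0.254, 0.009])]
cup_blue [(0.75, [0.589, -0.262, 0.012]), (0.66, [0.437, -0.241, 0.01]), (0.36, [0.673, -0.2, 0.012])]
cup_red [(0.76, [0.301, -0.217, 0.001]), (0.65, [0.436, -0.241, 0.008])]
cup_green [(0.58, [0.666, -0.271, 0.009])]
tile_white [(0.71, [0.521, -0.187, 0.009])]
tile_blue [(0.68, [0.6, -0.194, 0.012])]
tile_red [(0.5, [0.444, -0.178, 0.01])]
tile_green [(0.5, [0.671, -0.199, 0.015])]
tray [(0.82, [0.554, -0.233, -0.003]), (0.16, [0.532, 0.185, 0.006])]
rack [(0.82, [0.531, 0.184, 0.005])]
scene {'fx': 364.724, 'fy': 364.724, 'cx': 258.804, 'cy': 187.645, 'position': [0.894, -0.267, 0.868], 'orientation': [-0.238, 0.842, 0.468, -0.125]}
cup_white [(0.41, [0.438, -0.249, 0.009])]
cup_blue [(0.57, [0.59, -0.257, 0.01])]
cup_red [(0.71, [0.44, -0.248, 0.009]), (0.66, [0.298, -0.216, -0.001])]
cup_green [(0.71, [0.519, -0.249, 0.012]), (0.55, [0.667, -0.269, 0.006])]
tile_white [(0.66, [0.519, -0.187, 0.01])]
tile_blue [(0.49, [0.596, -0.189, 0.005])]
tile_red [(0.62, [0.447, -0.179, 0.009])]
tile_green [(0.81, [0.67, -0.204, 0.008])]
tray [(0.58, [0.556, -0.238, -0.001])]
rack [(0.68, [0.53, 0.186, 0.002])]
1.1 [5.99649071e-06 1.66615675e-01 9.86021914e-01 4.88565231e-05]
```

View pics/top0.png

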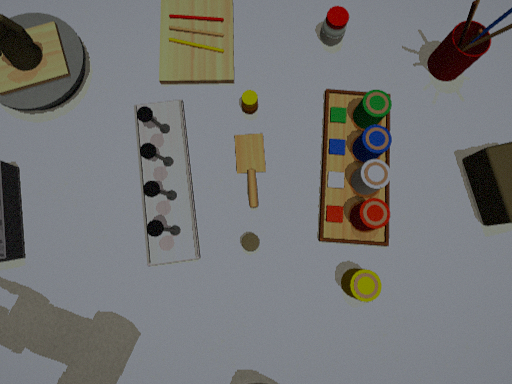

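View pics/scene0.png

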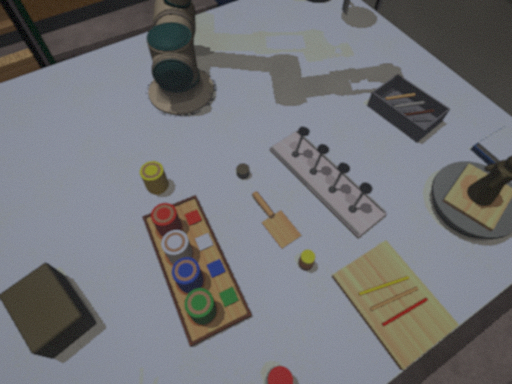

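Row order from the robot: red (373,213), white, blue, green (376,106). The yellow decoy stands nearer the robot at (365,285). The rack is at left with four black caps, (155,228) to (145,114). Next, close wrist views of both places.

```bash
cat > h.py <<'E'
from plant import r, gripper_to, inverse_kinematics, vision, models, telemetry
import cv2, numpy as np, pickle
from scipy.spatial.transform import Rotation as R
def quat(yaw,tilt=0):
    # tool z down, tool y along the row's y axis (row yaw `yaw`); tilt: lean of tool backwards to row +y
    m=R.from_euler('z',yaw)*R.from_euler('x',-tilt)*R.from_matrix(np.array([[-1,0,0],[0,1,0],[0,0,-1.]]).T)
    q=m.as_quat(); return q[[3,0,1,2]]
def flip(q):
    m=R.from_quat(np.r_[q[1:],q[0]])*R.from_euler('z',np.pi); q=m.as_quat(); return q[[3,0,1,2]]
def ray(k,uv):
    q=k["orientation"]; d=R.from_quat(np.r_[q[1:],q[0]]).apply([(uv[0]-k["cx"])/k["fx"],(uv[1]-k["cy"])/k["fy"],1])
    return np.array(k["position"]),d/np.linalg.norm(d)
def tri(rays):
    A=0;b=0
    for p,d in rays:
        M=np.eye(3)-np.outer(d,d); A=A+M; b=b+M@p
    return np.linalg.solve(A,b)
def project(k,P):
    q=k["orientation"]; c=R.from_quat(np.r_[q[1:],q[0]]).inv().apply(np.array(P)-k["position"])
    return c[...,:2]/c[...,2:]*[k["fx"],k["fy"]]+[k["cx"],k["cy"]]
E
python3 - <<'E'
from h import *
views=[]
def look(p,q,n):
    r.move_to(p,q); k=vision.get_calibration("wrist"); im=vision.snapshot("wrist")
    cv2.imwrite(f"pics/{n}.png",im[:,:,::-1]); m={}
    for t in (["rack"] if n[0]=='r' else ["cup_white","cup_blue","cup_red","cup_green","tile_white","tile_blue","tile_red","tile_green","tray"]):
        m[t]=[(round(d["score"],2),np.round(d["at"],3).tolist()) for d in models.mark_of(t,"wrist")[:3]]
        print(n,t,m[t])
    views.append((n,k,im,m))
q=quat(0)
print(inverse_kinematics([.53,.18,.3],quat(0)),inverse_kinematics([.53,.18,.3],flip(quat(0))))
for n,x,y in [("r1",.47,.18),("r2",.58,.18),("t1",.58,-.22),("t2",.47,-.22)]:
    for qq in (q,flip(q)):
        try: look([x,y,.33],qq,n); break
        except r.PlanningError as e: print(n,e)
pickle.dump(views,open("views.pkl","wb"))
for v in views: print(v[0],np.round(v[1]["position"],3),np.round(v[1]["orientation"],3),v[1]["fx"])
print(telemetry.current_t(),telemetry.current_joints())
cv2.imwrite("pics/all.png",cv2.resize(np.vstack([np.hstack([views[0][2],views[1][2]]),np.hstack([views[2][2],views[3][2]])])[:,:,::-1],(800,600)))
E
```

```text
[ 2.03092425e-01  2.15971424e-01  1.36489228e+00 -4.44089210e-16
  1.56072895e+00 -1.36770390e+00] [ 2.03092425e-01  2.15971424e-01  1.36489228e+00 -4.44089210e-16
  1.56072895e+00  1.77388875e+00]
r1 rack [(0.89, [0.533, 0.187, -0.001])]
r2 rack [(0.74, [0.531, 0.188, -0.0])]
t1 cup_white [(0.78, [0.516, -0.249, 0.011])]
t1 cup_blue [(0.59, [0.594, -0.261, 0.008])]
t1 cup_red [(0.68, [0.434, -0.241, 0.009])]
t1 cup_green [(0.84, [0.667, -0.264, 0.007])]
t1 tile_white [(0.85, [0.521, -0.183, 0.008])]
t1 tile_blue [(0.64, [0.602, -0.193, 0.009])]
t1 tile_red [(0.69, [0.448, -0.181, 0.008]), (0.67, [0.594, -0.26, 0.008]), (0.28, [0.523, -0.186, 0.009])]
t1 tile_green [(0.91, [0.669, -0.198, 0.011])]
t1 tray [(0.72, [0.556, -0.232, -0.001])]
t2 cup_white [(0.3, [0.531, 0.187, -0.002])]
t2 cup_blue [(0.96, [0.588, -0.26, 0.007]), (0.52, [0.666, -0.265, 0.006])]
t2 cup_red [(0.87, [0.437, -0.241, 0.011]), (0.74, [0.301, -0.216, -0.003])]
t2 cup_green [(0.65, [0.668, -0.264, 0.008]), (0.39, [0.432, -0.241, 0.009])]
t2 tile_white [(0.6, [0.523, -0.184, 0.009])]
t2 tile_blue [(0.84, [0.596, -0.198, 0.009])]
t2 tile_red [(0.98, [0.45, -0.177, 0.007])]
t2 tile_green [(0.69, [0.672, -0.198, 0.013])]
t2 tray [(0.69, [0.556, -0.233, -0.0])]
r1 [0.4   0.179 0.507] [0.084 0.702 0.702 0.085] 311.4744901710514
r2 [0.511 0.179 0.507] [0.084 0.702 0.702 0.084] 311.4744901710514
t1 [ 0.511 -0.221  0.508] [0.085 0.701 0.702 0.085] 311.4744901710514
t2 [ 0.4   -0.222  0.508] [0.086 0.702 0.702 0.085] 311.4744901710514
6.55 [-5.71531020e-01  1.45951628e-01  1.38333148e+00  1.00808970e-05
  1.61283750e+00 -2.14270887e+00]
```

View pics/all.png

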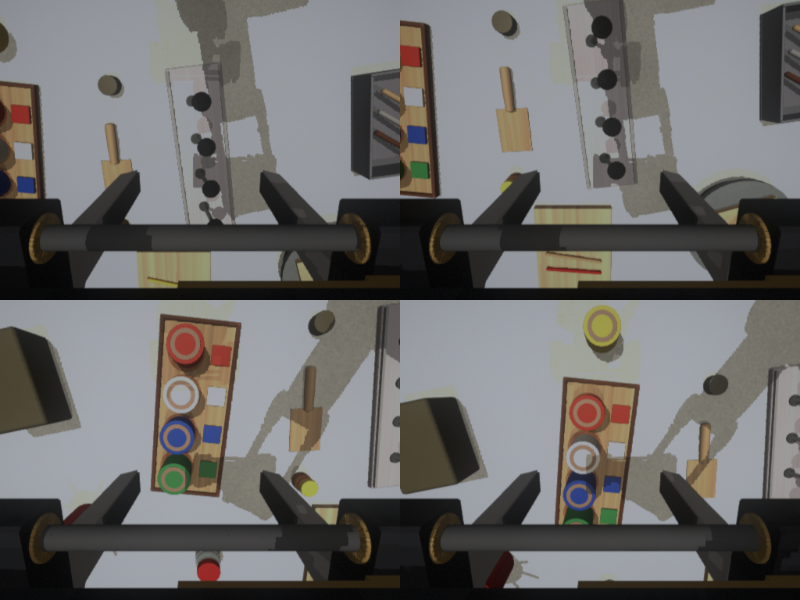

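The pictures show all four caps in r2 and three in r1, dark discs on a column, plus the cup rings in t1/t2 (red nearest the robot, yellow decoy apart). I'll triangulate caps and rings.

```bash
cat > m.py <<'E'
from h import *
V=pickle.load(open("views.pkl","rb")); V=[(n,k,im) for n,k,im,_ in V]
for c in("top","scene"): V.append((c,vision.get_calibration(c),cv2.imread(f"pics/{c}0.png")[:,:,::-1].copy()))
# initial guesses
yr=np.arctan2(-(.0),1)
t=V[4]; caps_px=[(155,228),(151,189),(148,151),(145,114)]
def onplane(k,uv,z): p,d=ray(k,uv); return p+d*(z-p[2])/d[2]
caps=np.array([onplane(t[1],u,.108) for u in caps_px]); cups=np.array([[.436,-.242,.085],[.518,-.25,.085],[.591,-.26,.085],[.667,-.267,.085]])
out=[]
for it in range(2):
  RC=[[] for _ in caps]; RU=[[] for _ in cups]; out=[]
  for n,k,im in V:
    o=im.copy(); g=im.max(2); hsv=cv2.cvtColor(im,cv2.COLOR_RGB2HSV)
    for P,L,kind in [(caps,RC,'c'),(cups,RU,'u')]:
      if kind=='c' and n[0]=='t' and n!='top' or kind=='u' and n[0]=='r': continue
      for i,p in enumerate(P):
        u=project(k,p); s=k["fx"]/np.linalg.norm(p-k["position"])
        if not(10<u[0]<500 and 10<u[1]<(245 if len(n)==2 else 374)): continue
        roi=np.zeros(g.shape,np.uint8); cv2.circle(roi,tuple(int(a) for a in np.round(u)),int(s*(.028 if kind=='c' else .024)),255,-1)
        if kind=='c':
          m=((g<45)*255).astype(np.uint8)&roi
          e=max(2,int(s*.016*1.2))|1; m=cv2.morphologyEx(m,cv2.MORPH_OPEN,cv2.getStructuringElement(cv2.MORPH_ELLIPSE,(e,e)))
        else:
          m=((hsv[...,0]>3)&(hsv[...,0]<22)&(hsv[...,1]>40)&(hsv[...,1]<160)&(g>80)).astype(np.uint8)*255&roi
        _,lab,st,cen=cv2.connectedComponentsWithStats(m)
        if len(st)<2: print("none",n,kind,i); continue
        j=1+np.argmax(st[1:,4])
        ys,xs=np.nonzero(lab==j); h=cv2.convexHull(np.c_[xs,ys].astype(np.int32)); 
        M=cv2.moments(h); 
        if M["m00"]==0: continue
        c=(M["m10"]/M["m00"],M["m01"]/M["m00"]); L[i].append((n,k,c)); cv2.circle(o,(int(round(c[0])),int(round(c[1]))),2,(255,0,255),-1)
    out.append(o)
  for P,L in((caps,RC),(cups,RU)):
    for i in range(len(P)):
      if len(L[i])>1:
        P[i]=tri([ray(k,c) for _,k,c in L[i]])
      if it==1: print(np.round(P[i],4),[(n,np.round(np.array(c)-project(k,P[i]),1).tolist()) for n,k,c in L[i]])
for nm,P in(("caps",caps),("cups",cups)):
  A=np.c_[[-.114,-.038,.038,.114],np.ones(4)]; s=np.linalg.lstsq(A,P,rcond=None)[0]; print(nm,"yaw",np.arctan2(s[0,1],s[0,0]),"scale",np.hypot(*s[0,:2]),"mid",s[1],"res",np.round(A@s-P,4).tolist())
pickle.dump((caps,cups),open("m.pkl","wb"))
cv2.imwrite("pics/ov.png",cv2.resize(np.vstack([np.hstack(out[:2]),np.hstack([out[2],out[4]])])[:,:,::-1],(800,600)))
E
python3 m.py
```

```text
none scene c 0
none scene c 1
none scene c 2
none scene c 3
none scene c 0
none scene c 1
none scene c 2
none scene c 3
[0.4166 0.182  0.1081] [('r1', [-0.1, 0.1]), ('r2', [-0.1, 0.2]), ('top', [-0.1, 0.2])]
[0.4918 0.1903 0.1074] [('r1', [0.0, 0.2]), ('r2', [-0.2, 0.2]), ('top', [-0.1, 0.3])]
[0.5665 0.1991 0.1072] [('r1', [-0.2, 0.0]), ('r2', [-0.1, 0.5]), ('top', [-0.2, 0.4])]
[0.6409 0.2071 0.1091] [('r2', [-0.2, 0.5]), ('top', [-0.1, 0.4])]
[ 0.4359 -0.2431  0.0829] [('t1', [0.4, -0.4]), ('t2', [0.1, -0.0]), ('top', [0.1, -0.1]), ('scene', [-0.0, 0.2])]
[ 0.5184 -0.2502  0.0839] [('t1', [-0.3, -0.2]), ('t2', [-0.0, 0.1]), ('top', [-0.2, -0.1]), ('scene', [0.0, -0.0])]
[ 0.5911 -0.2604  0.0827] [('t1', [-0.2, 0.1]), ('top', [-0.0, 0.1]), ('scene', [0.1, -0.1])]
[ 0.6634 -0.2682  0.0932] [('t1', [0.7, 1.2]), ('top', [-0.2, 0.7]), ('scene', [-0.6, 0.1])]
caps yaw 0.11218215367627019 scale 0.9900884614232424 mid [0.52894431 0.19464729 0.10794122] res [[0.0002, 0.0, -0.0006], [-0.0002, 0.0001, 0.0004], [-0.0002, -0.0003, 0.0009], [0.0002, 0.0001, -0.0007]]
cups yaw -0.1129579124798463 scale 0.9998473897770229 mid [ 0.55220096 -0.25547632  0.08567598] res [[0.003, 0.0005, -0.0017], [-0.0039, -0.001, 0.0003], [-0.0012, 0.0007, 0.0045], [0.0021, -0.0001, -0.0031]]
```

View pics/ov.png

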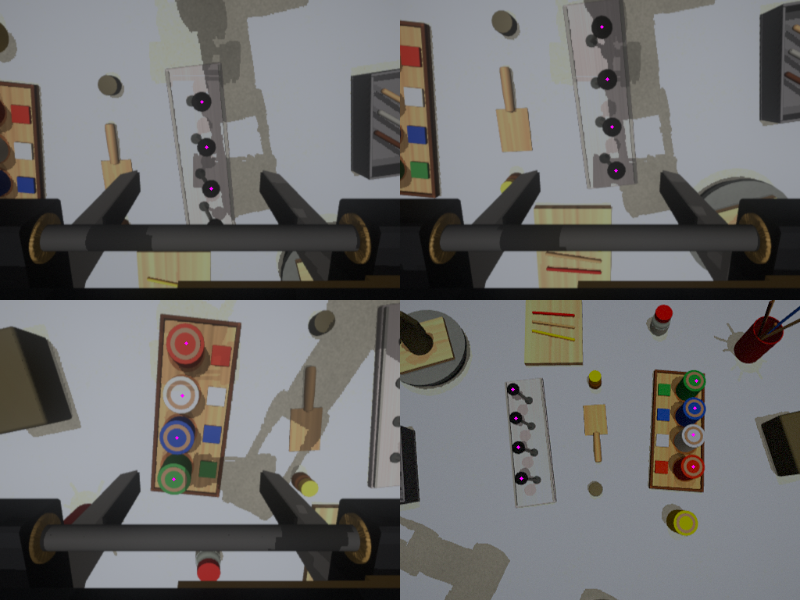

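Caps and rings are marked correctly: cap tops are at z≈0.108, cup tops at ≈0.084, and both match the text. Now the first cup (red, to the farthest peg).

```bash
cat >> h.py <<'E'
YT,YR=-.113,.112; TL=np.radians(12)
CAPS,CUPS=pickle.load(open("m.pkl","rb")) if __import__("os").path.exists("m.pkl") else (None,None)
CUPS[3]=[.666,-.267,.085]
AX=R.from_euler('z',YR).apply([0,np.sin(TL),np.cos(TL)])
QT,QR=flip(quat(YT)),flip(quat(YR,TL))
def plan(i):
    c=CUPS[i]; s=CAPS[3-i]-.019*AX
    return np.array([c[0],c[1],.058]),s
def st(m): print(m,round(telemetry.current_t(),2),"open",round(telemetry.current_opening(),4),"ff",np.round(telemetry.current_finger_force(),1),"F",np.round(telemetry.current_wrist_force(),1),"p",np.round(telemetry.current_ee_pos(),4))
def pick(i):
    g,s=plan(i); gripper_to(.094,30); r.move_to(g+[0,0,.13],QT)
    print("guard",r.move_l(g,vel=.12,guard=8)); gripper_to(.05,30); st("gripped")
    r.move_l(g+[0,0,.005],vel=.03); r.move_l(g+[0,0,.2],vel=.2); st("lifted")
def carry(i):
    g,s=plan(i); r.move_to(s+.15*AX,QR); st("over")
def place(i):
    g,s=plan(i); r.move_l(s+.085*AX,vel=.12)
    print("g1",r.move_l(s+.012*AX,vel=.08,guard=8)); st("near")
    print("g2",r.move_l(s-.006*AX,vel=.015,guard=4)); st("down")
def leave(i):
    g,s=plan(i); gripper_to(.094); p=np.array(telemetry.current_ee_pos())
    r.move_l(p+.13*AX,vel=.12); st("left")
E
python3 - <<'E'
from h import *
for i in range(4):
    g,s=plan(i)
    for p,q in((g,QT),(g+[0,0,.2],QT),(s,QR),(s+.15*AX,QR)):
        j=inverse_kinematics(p,q); print(i,None if j is None else np.round(j,2))
pick(0); carry(0)
k=vision.get_calibration("wrist"); cv2.imwrite("pics/w1.png",vision.snapshot("wrist")[:,:,::-1])
E
```

```text
0 [-0.65  0.3   1.89 -0.    0.95  1.04]
0 [-0.65  0.14  1.57 -0.    1.44  1.04]
0 [ 0.32  0.53  1.41 -0.22  1.25  1.85]
0 [ 0.36  0.47  1.16 -0.2   1.57  1.83]
1 [-0.57  0.4   1.72 -0.    1.02  1.11]
1 [-0.57  0.25  1.41 -0.    1.47  1.11]
1 [ 0.35  0.44  1.59 -0.22  1.17  1.9 ]
1 [ 0.39  0.36  1.34 -0.2   1.51  1.87]
2 [-0.52  0.49  1.56 -0.    1.09  1.16]
2 [-0.52  0.36  1.25 -0.    1.52  1.16]
2 [ 0.38  0.34  1.75 -0.23  1.12  1.94]
2 [ 0.43  0.25  1.5  -0.2   1.47  1.92]
3 [-0.48  0.59  1.38 -0.    1.18  1.21]
3 [-0.48  0.48  1.06 -0.    1.6   1.21]
3 [ 0.42  0.25  1.89 -0.23  1.07  1.99]
3 [ 0.48  0.15  1.63 -0.2   1.45  1.97]
guard False
gripped 11.29 open 0.0622 ff 30.0 F [-0.5 -0.5  2.7] p [ 0.436  -0.243   0.0582]
lifted 12.73 open 0.0617 ff 30.0 F [-0.1  0.2 -2. ] p [ 0.4352 -0.2425  0.2568]
over 14.62 open 0.0621 ff 30.0 F [-0.6  0.3 -1.8] p [0.6381 0.2328 0.2375]
```

View pics/w1.png

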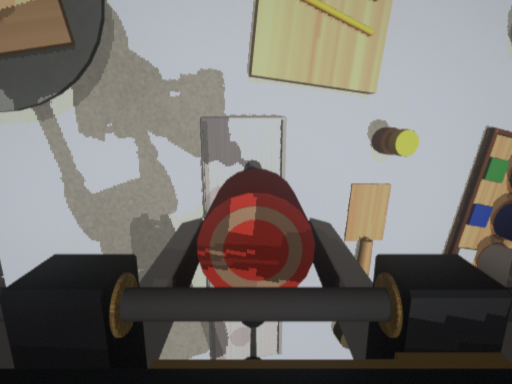

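The red cup is held upright and centred at (255,240), tilted like the pegs. Lowering.

```bash
python3 - <<'E'
from h import *
print(np.round(project(vision.get_calibration("wrist"),CAPS)))
place(0)
cv2.imwrite("pics/s1.png",cv2.resize(vision.snapshot("scene")[100:280,220:460,::-1],(720,540)))
E
```

```text
[[253. 371.]
 [252. 315.]
 [252. 253.]
 [252. 186.]]
g1 False
near 16.43 open 0.0617 ff 30.0 F [ 0.5 -0.1 -1.5] p [0.6416 0.2059 0.1029]
g2 True
down 17.24 open 0.0618 ff 30.0 F [-0.4  1.   4.2] p [0.6413 0.2031 0.09  ]
```

View pics/s1.png

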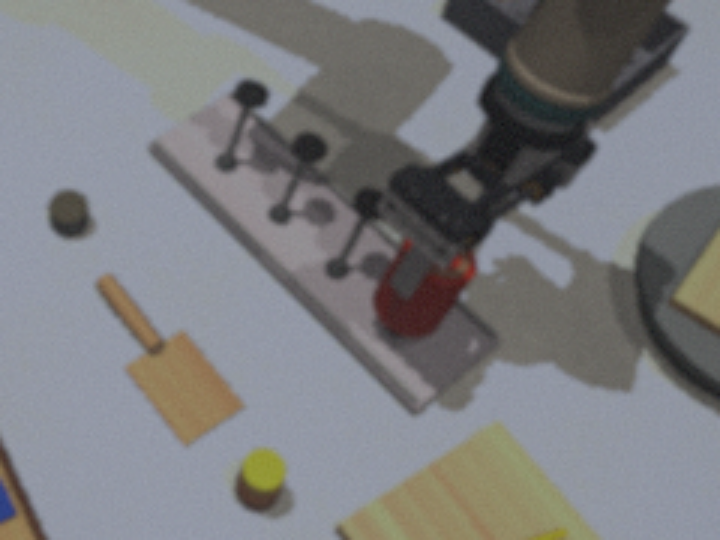

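Contact came at the expected height (0.090) and the cup encloses its peg at (425,290). Release and check.

```bash
cat >> h.py <<'E'
def check(names,cam="top"):
    vision.snapshot(cam); i=R.from_euler('z',-YR); mid=CAPS.mean(0)-R.from_euler('z',YR).apply([0,.0098,.1079])
    for n in names: print(cam,n,[(round(d["score"],2),np.round(i.apply(np.array(d["at"])-mid),3).tolist()) for d in models.mark_of("cup_"+n,cam)[:3]])
E
python3 - <<'E'
from h import *
leave(0)
vision.snapshot("scene"); check(["red"],"scene"); 
pick(1); check(["red"],"top"); carry(1); place(1)
cv2.imwrite("pics/s2.png",cv2.resize(vision.snapshot("scene")[100:280,220:460,::-1],(720,540)))
E
```

```text
left 19.2 open 0.0938 ff 0.0 F [ 0.  -0.5 -0.4] p [0.6368 0.2295 0.2148]
scene red [(0.82, [0.116, -0.008, 0.043]), (0.62, [-0.275, -0.372, 0.002])]
guard False
gripped 23.21 open 0.0624 ff 30.0 F [-2.1 -0.5  1.7] p [ 0.5185 -0.2504  0.0582]
lifted 24.65 open 0.0622 ff 30.0 F [ 0.4 -0.  -2.5] p [ 0.5177 -0.2497  0.2567]
top red [(0.76, [0.114, -0.004, 0.041]), (0.56, [-0.274, -0.376, 0.004])]
over 26.51 open 0.0622 ff 30.0 F [ 0.1  0.4 -2.1] p [0.5639 0.225  0.2354]
g1 False
near 28.26 open 0.0618 ff 30.0 F [ 0.3  0.2 -2.5] p [0.5672 0.1979 0.1009]
g2 True
down 29.02 open 0.0628 ff 30.0 F [0.6 0.8 4.7] p [0.5669 0.1954 0.0899]
```

View pics/s2.png

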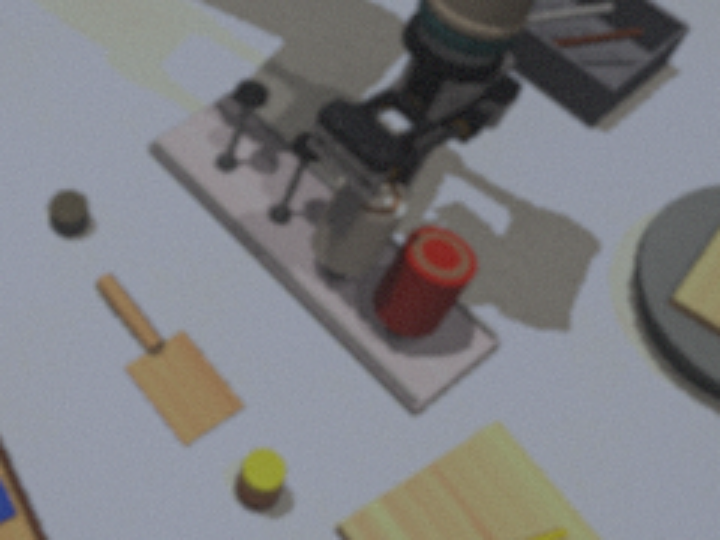

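Red hangs seated at (428,280), and white at (360,235) has made contact on its peg. Continue with blue, re-measuring green on the way.

```bash
python3 - <<'E'
from h import *
leave(1); check(["red","white"],"scene")
pick(2); check(["white"]); carry(2); place(2); leave(2); check(["blue","white","red"],"scene")
r.move_to([.60,-.26,.3],QT); vision.snapshot("wrist"); vision.snapshot("top")
for c in("top","wrist"): print([(round(d["score"],2),np.round(d["at"],3).tolist()) for d in models.mark_of("cup_green",c)])
E
```

```text
left 30.98 open 0.0941 ff 0.0 F [-0.   0.1 -0.8] p [0.5624 0.2219 0.2149]
scene red [(0.97, [-0.278, -0.373, 0.002]), (0.61, [0.118, -0.009, 0.043])]
scene white [(0.58, [0.037, -0.003, 0.04]), (0.47, [0.086, -0.469, 0.005])]
guard False
gripped 34.96 open 0.0621 ff 30.0 F [-0.   0.6  1.6] p [ 0.5912 -0.2603  0.0582]
lifted 36.4 open 0.0617 ff 30.0 F [-0.2  0.7 -1.5] p [ 0.5904 -0.26    0.2566]
top white [(0.66, [0.041, -0.004, 0.045])]
over 38.29 open 0.0615 ff 30.0 F [ 0.2 -0.9 -1.9] p [0.4894 0.2167 0.2356]
g1 False
near 40.04 open 0.0616 ff 30.0 F [ 0.2 -0.5 -1.2] p [0.4924 0.1891 0.101 ]
g2 True
down 40.8 open 0.0617 ff 30.0 F [-0.3  0.6  4.3] p [0.4921 0.1866 0.0899]
left 42.72 open 0.094 ff 0.0 F [-0.4  0.7 -0.7] p [0.4877 0.2131 0.2154]
scene blue [(0.71, [-0.038, -0.003, 0.043]), (0.52, [0.002, -0.003, -0.001])]
scene white [(0.68, [0.037, -0.004, 0.042])]
scene red [(0.79, [0.117, -0.009, 0.044]), (0.64, [-0.278, -0.372, 0.003]), (0.38, [-0.051, -0.366, 0.007])]
[(0.67, [0.646, 0.193, 0.044]), (0.57, [0.665, -0.27, 0.006])]
[(0.74, [0.67, -0.262, 0.008])]
```

Green is confirmed near (0.667, -0.267).

```bash
python3 - <<'E'
from h import *
pick(3); carry(3); place(3); leave(3)
r.move_to([.35,.0,.4],QT); r.hold(.5)
for c in("top","scene"): check(["red","white","blue","green"],c)
cv2.imwrite("pics/end.png",np.hstack([cv2.resize(vision.snapshot("scene")[100:280,220:460,::-1],(400,300)),cv2.resize(vision.snapshot("top")[80:275,90:350,::-1],(400,300))]))
E
```

```text
guard False
gripped 47.56 open 0.062 ff 30.0 F [-0.2  0.1  1.1] p [ 0.6661 -0.2669  0.0582]
lifted 49.0 open 0.0622 ff 30.0 F [-0.5 -0.4 -2.1] p [ 0.6653 -0.2667  0.2564]
over 50.96 open 0.0625 ff 30.0 F [ 0.2 -0.7 -0.5] p [0.4144 0.2087 0.2362]
g1 False
near 52.71 open 0.0623 ff 30.0 F [ 0.2 -0.1 -0.5] p [0.4172 0.1808 0.1016]
g2 True
down 53.5 open 0.0622 ff 30.0 F [0.5 0.6 4.1] p [0.417  0.1781 0.0899]
left 55.41 open 0.0942 ff 0.0 F [-0.4 -0.1 -0.4] p [0.4126 0.2045 0.2156]
top red []
top white []
top blue []
top green []
scene red [(0.96, [0.119, -0.011, 0.042]), (0.72, [-0.277, -0.368, -0.001])]
scene white [(0.64, [0.037, -0.003, 0.041])]
scene blue [(0.95, [-0.037, -0.0, 0.044])]
scene green [(0.92, [-0.111, -0.007, 0.037]), (0.51, [-0.128, -0.352, 0.01])]
```

View pics/end.png

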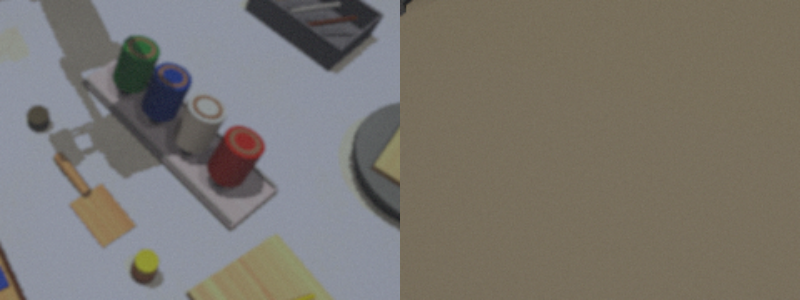

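All four cups hang seated, green (135,65), blue, white and red (237,158) from near to far. The arm only blocks the top camera, so I'm handing in.

```bash
python3 -c "
from h import *
print(r.sign_off())"
```

```text
the job is handed in; nothing more can be done
None
```

All four cups hang mouth-down on their pegs in reverse order (red farthest, then white, blue and green nearest), each lowered to a light contact of about 4–7 N; the job was handed in after about 57 s of the 136 s, and no verdict was returned.

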